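Turn the stirrer shaft end for end in its service stand

TASK

The stirrer shaft has been laid in its service stand the wrong way round. Lift it out, turn it end for end and lay it back in both V-saddles, so that the impeller hangs over the drip tray and the coupling is at the other end. Keep the shaft and the arm from striking the probe column or disturbing the stand's other neighbours (two bottles, and the grey caddy that is fixed to the bench), and lower the shaft into the saddles rather than dropping it.

Things in the scene. Friction and masses are not known exactly. Their poses are not given: they have to be found in the camera images.
- shaft: Loose steel stirrer shaft, 200 mm long, 0.4 kg. Origin on its axis at mid-length, near the balance point; its y axis points to the impeller end (it may roll about y). Rod 14 mm thick; black grip collar 24 mm thick, 36 mm long, at the middle. Last 30 mm of +y end: six-bladed impeller, 48 mm across; of -y end: plain dark coupling, 28 mm across. Starts in the saddles, impeller away from the tray.
- impeller (a point): Point on the shaft's axis in the middle of the impeller, 85 mm from mid-length.
- coupling (a point): Point on the shaft's axis in the middle of the coupling, 85 mm from mid-length, opposite end.
- stand: Fixed stand, origin at centre of its underside on the bench; shaft lies along its y, axis 80 mm up. Base plate 80 (x) by 150 (y) by 10 mm. Two white 90-degree V-saddles at y = +50 and -50 mm, 12 mm thick, 62 mm wide, apex 70 and tips 96 mm up, 88 mm free between. Steel drip tray 66 by 70 mm, 15 high, centred at y = -111 mm. Centred shaft has 14 mm endways play each way.
- impeller_place (a point): Where the middle of the impeller belongs: over the drip tray, y = -85 mm and 80 mm above the stand's origin.
- coupling_place (a point): Where the middle of the coupling belongs: y = +85 mm, 80 mm above the stand's origin.
- column: Fixed upright probe column, steel with black top, 28 mm diameter, 120 mm high, on a 48 mm round foot. Origin at the centre of its underside. It stands beside the stand, within the circle that the shaft's ends sweep if turned in place, so the shaft must be turned above it.
- bottle: Loose clear bottle with orange cap, 56 mm diameter, 115 mm high, upright, origin at the centre of its underside. It stands at the stand's opposite side, also within the sweep of the shaft (column and bottle may be swapped).
- amber: Loose amber bottle with black cap, 60 mm diameter, 130 mm high, upright, to the left of the stand; origin at the centre of its underside.
- caddy: Fixed empty grey caddy 120 by 160 mm, 50 mm high, to the right of the stand; origin at the centre of its underside.
Mind the look-alikes: they are no part of the job. What is shaped like the shaft but yellow is not meant.

How it is judged:
At the end, for the whole second after the job is handed in: The shaft lies at rest in both saddles, reversed: the middles of impeller and coupling are each within 20 mm (seen from above) of their places on the stand, and between 73 and 87 mm above the stand's underside (horizontal distance between impeller and impeller_place below 0.02 m and horizontal distance between coupling and coupling_place below 0.02 m and z of impeller in the frame of stand between 0.073 and 0.087 m and z of coupling in the frame of stand between 0.073 and 0.087 m and linear speed of shaft below 0.02 m/s and angular speed of shaft below 0.3 rad/s); the robot touches nothing.
It fails at once if the probe column was struck (over 2 N) (contact force between column and anything else above 2 N).
It fails at once if a bottle was pushed over 15 mm or tipped over 0.2 rad (distance of any of bottle, amber from where it was at the start of the episode above 0.015 m or angle between any of bottle, amber's own z axis and vertical above 0.2 rad).
It fails at once if the caddy was struck (over 2 N) (contact force between caddy and anything else above 2 N).
It fails at once if the shaft was dropped (faster than 0.5 m/s with no finger on it) (linear speed of shaft above 0.5 m/s and contact force between shaft and the fingers below 0.2 N).
It also fails if it takes over 48 s, if anything falls off the work surface, if the arm or the gripper's body presses on something with over 40 N, if the wrist force passes 120 N, or if a joint passes its speed limit or range.

ROBOT

A 6-joint arm with a two-finger parallel gripper is mounted at the origin on the work surface. World frame = base frame: x ahead of the robot, y to its left, z up, the work surface at z = 0. Lengths are in m, angles in rad, forces in N, time in s.
With the tool pointing down it reaches from about 0.35 to 0.775 m from the base axis. Payload 5.5 kg.
Tool frame: the origin (TCP) lies at the very end of the fingers, on their centre line; the grasp point (between the pads) lies 19 mm behind it; z points along the fingers, y is the direction in which the jaws open and shut (so a half turn about z gives the same grasp; the last joint's range is limited). The gripper opens to 85 mm and grips with 20 to 120 N. Pads are 22 mm wide; open, the fingers measure 114 mm over their backs; the gripper's body (76 mm by 85 mm) begins 54 mm behind the grasp point. The pads swing forward as they close: fully open they stand 13 mm farther back than shut.
Start: joints at [1.142, 0.313, 0.046, 1.304, 0, 1.431], TCP at [0.164, 0.551, 0.231] pointing down, gripper open.
Joint ranges: [-2.76, 2.76], [-0.86, 1.69], [-1.03, 1.26], [-2.2, 2.34], [-1.47, 1.5], [-3.14, 3.14]. Speed limits (rad/s): [2.57, 2.57, 3.14, 3.14, 3.14, 3.14].

INTERFACE

Orientations are given as a unit quaternion [w, x, y, z].
In Python, from workcell import get_state, imaging, env, spotter gives the robot as it stands.
- The arm moves only by the tool play_rows, never from a script. Its argument "moves" is a list of rows, each an object with "claw": the finger opening in cm, from 0 to 8.54; "delta_pos": the shift along the tool's x, y, z in cm, a list of three; "twist": the turn about the tool's z in degrees. A call has 1 to 12 rows; each row is the pose to reach, as a shift and turn from the pose commanded when the call began, along the tool's axes at that moment; what a row does not reach only later rows make up. A row lasts 1/8 s, in which the tool goes at most 62.5 mm and 10.7 degrees, less where a joint would pass 70% of its speed; a pose out of reach is approached as far as the arm can. A call with a gripper value outside its range is refused whole. The fingers move at their own pace and stop on an object; "force" is the grip in N (left out, the last holds). Time passes only in rows, so rows that repeat a pose let the fingers close. It gives the time, the measured TCP pose, the force and the opening at its end, in the units of the state.
- get_state(): the state, without advancing time (a new reading comes with each control period).
- imaging.read_camera(name): name is "scene" or "top"; returns the picture (480x640x3 uint8, red, green, blue); there is no depth.
- imaging.camera_info(name): a dict with "fx", "fy", "cx", "cy" (pixels), "k1" (the pictures are not rectified: a ray, as slopes to the right and down, at radius r is drawn at 1 + k1 r^2 times it, then the intrinsics apply), "world_to_cam" (4x4, takes a point from world to camera coordinates). Camera axes: x right, y down, z forward; pixel columns grow to the right and rows downward; lengths in m; the calibration is good to about 2 mm. A picture is of the moment at which its call begins. camera_info takes no time and is no camera call.
- env.hand_in(): hands the job in, once; it reports no verdict.
Trained networks look in the newest picture that a camera, given by its name, has taken for a name from the list of things; names that differ only in an ending like _2 or _b are one class to them, and where a whole thing is asked for, a point or a joint stands for the part that bears it (a point fixed in the world has none). Each returns a list of dicts, best first, with "conf" (0 to 1); they miss things now and then, are a little off and sometimes report something else, mostly with a low value. They report only what shows in the picture. A call takes as long as a camera call. They do not tell look-alikes from the thing itself.
- spotter.spot_in(camera, query): "extent" ([left, top, right, bottom] in pixels, round what is visible of it).
The state is a dict: "clock": time; "joint_pos": joint angles; "qvel": joint speeds; "tau": joint torques, N m; "tcp_pos": TCP position; "orientation": TCP orientation; "wrist_force": force on the tool from outside, world axes, zero at the start; "ft_torque": the same for the moment, N m; "finger_gap": finger opening in m.
Only numpy, scipy, OpenCV 4.12 (cv2) and the standard library are available. Lean on these libraries where they do the work, as an engineer would, in place of code of your own. Each camera call takes 0.05 s, during which the arm holds its last target. There are 200 camera calls.

## Working session

There is one attempt and no reset: what is moved stays moved. The work goes in short steps, Python scripts to look and compute and a tool call to move; the robot and the scene stay as the last step left them, time stands still between calls to the robot, and variables do not carry over. Pictures are saved under pics/ and viewed, about 8 in all and at most 12, crops included, and the job is handed in when it is done.

Besides the shell and the picture viewer there is one more tool, called after "Call:" by a JSON object that holds its "api" and its "payload". play_rows: Moves the arm, as the interface text tells. Its arguments: {"type":"object","properties":{"moves":{"type":"array"},"force":{"type":"number"}},"required":["moves"]}

```bash
mkdir -p pics
cat > h.py <<'E'
import numpy as np, cv2
from workcell import get_state, imaging, env, spotter
def snap(c,fn):
    im=imaging.read_camera(c); cv2.imwrite('pics/'+fn,im[:,:,::-1]); return im
def proj(c,P):
    i=imaging.camera_info(c); T=np.array(i['world_to_cam']); p=np.atleast_2d(P)@T[:3,:3].T+T[:3,3]
    s=p[:,:2]/p[:,2:]; s=s*(1+i['k1']*(s**2).sum(1,keepdims=True))
    return s*[i['fx'],i['fy']]+[i['cx'],i['cy']]
def ray(c,uv):
    i=imaging.camera_info(c); T=np.array(i['world_to_cam'])
    d=(np.array(uv,float)-[i['cx'],i['cy']])/[i['fx'],i['fy']]; s=d.copy()
    for _ in range(20): s=d/(1+i['k1']*(s@s))
    return -T[:3,:3].T@T[:3,3], T[:3,:3].T@np.r_[s,1]
def atz(c,uv,z):
    o,d=ray(c,uv); return o+d*(z-o[2])/d[2]
E
python3 - <<'E'
from h import *
for c in('top','scene'):
    snap(c,c+'0.png')
    o,d=ray(c,(320,240)); print(c,o.round(3),d.round(3))
    for q in('shaft','impeller','coupling','stand','column','bottle','amber','caddy'):
        print(q,[(round(r['conf'],2),np.round(r['extent']).tolist()) for r in spotter.spot_in(c,q)[:3]])
s=get_state(); print(s)
E
```

```text
top [ 0.481 -0.019  1.057] [ 0.11   0.027 -0.994]
shaft [(0.93, [274.0, 190.0, 297.0, 290.0]), (0.78, [156.0, 175.0, 233.0, 230.0])]
impeller [(0.78, [276.0, 192.0, 296.0, 285.0]), (0.55, [158.0, 174.0, 233.0, 231.0])]
coupling [(0.79, [271.0, 193.0, 297.0, 285.0]), (0.78, [158.0, 175.0, 234.0, 229.0]), (0.53, [469.0, 249.0, 542.0, 304.0])]
stand [(0.76, [272.0, 184.0, 309.0, 280.0])]
column [(0.61, [269.0, 184.0, 311.0, 278.0]), (0.55, [238.0, 257.0, 261.0, 278.0])]
bottle [(0.85, [317.0, 201.0, 343.0, 230.0])]
amber [(0.79, [164.0, 277.0, 205.0, 303.0])]
caddy [(0.79, [465.0, 250.0, 544.0, 306.0])]
scene [1.081 0.554 0.889] [-0.436 -0.538 -0.721]
shaft [(0.72, [379.0, 333.0, 418.0, 423.0]), (0.7, [315.0, 241.0, 397.0, 296.0]), (0.4, [296.0, 251.0, 391.0, 335.0])]
impeller [(0.91, [313.0, 246.0, 389.0, 294.0]), (0.77, [379.0, 335.0, 418.0, 427.0])]
coupling [(0.71, [318.0, 246.0, 389.0, 298.0]), (0.57, [377.0, 334.0, 418.0, 423.0])]
stand [(0.76, [296.0, 248.0, 390.0, 332.0]), (0.44, [389.0, 264.0, 410.0, 310.0])]
column [(0.62, [388.0, 266.0, 410.0, 313.0])]
bottle [(0.79, [302.0, 
[... 184 characters left out ...]
])]
{'clock': 0.9, 'joint_pos': array([ 1.14241122e+00,  3.13139832e-01,  4.60959822e-02,  1.30358382e+00,
       -1.63279139e-05,  1.43120275e+00]), 'qvel': array([-9.75299593e-05,  3.15762305e-03,  1.66277550e-03,  6.89007580e-04,
        1.60818407e-03, -1.14096525e-03]), 'tau': array([ 2.26949829e-03, -4.80441928e+01,  2.98817253e+01, -1.59839633e-04,
       -7.89357409e-05, -7.86773313e-06]), 'tcp_pos': array([0.16378597, 0.551227  , 0.2313558 ]), 'orientation': array([3.14648446e-05, 1.43894509e-01, 9.89593029e-01, 7.86636803e-05]), 'wrist_force': array([ 0.40172509, -0.72230295, -0.51776718]), 'ft_torque': array([0.01505711, 0.00511126, 0.00775413]), 'finger_gap': 0.08553035044030209}
```

View pics/top0.png

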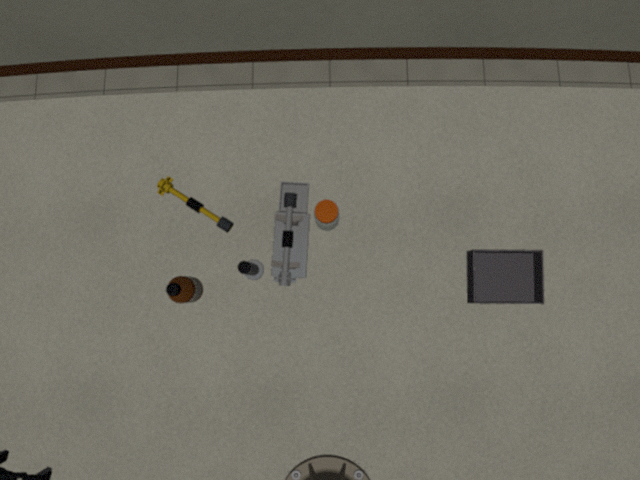

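View pics/scene0.png

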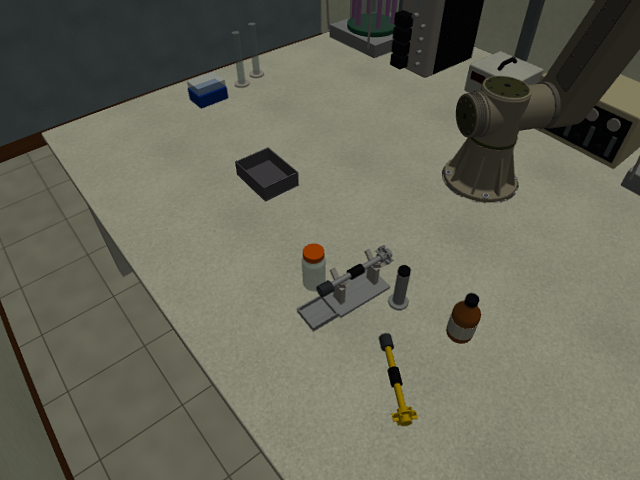

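The top view shows the stand at columns 272–309. The coupling is over the tray at (290,200), the collar is at (288,239) and the impeller is at the near end, (286,280). The column top is at (245,267), the orange cap at (326,211), and the yellow look-alike is to the left. The scene view agrees. Next I'll enlarge the top view to refine these positions.

Run:
```python
from h import *
im=cv2.imread('pics/top0.png')[170:300,220:350]; cv2.imwrite('pics/crop.png',cv2.resize(im,None,fx=4.6,fy=4.6,interpolation=cv2.INTER_CUBIC))
im=cv2.imread('pics/scene0.png')[230:340,285:425]; cv2.imwrite('pics/crop2.png',cv2.resize(im,None,fx=5.5,fy=5.5,interpolation=cv2.INTER_CUBIC))
for n,uv,z in(('coup',(290,200),.08),('collar',(288,239),.09),('imp',(286,280),.08),('coltop',(245,267),.12),('cap',(326,211),.115),('amber',(174,289),.13)): print(n,atz('top',uv,z).round(4))
```

```text
coup [0.6775 0.0724 0.08  ]
collar [0.5911 0.076  0.09  ]
imp [0.5042 0.0815 0.08  ]
coltop [0.5308 0.1622 0.12  ]
cap [ 0.646 -0.006  0.115]
amber [0.4864 0.3078 0.13  ]
```

View pics/crop.png

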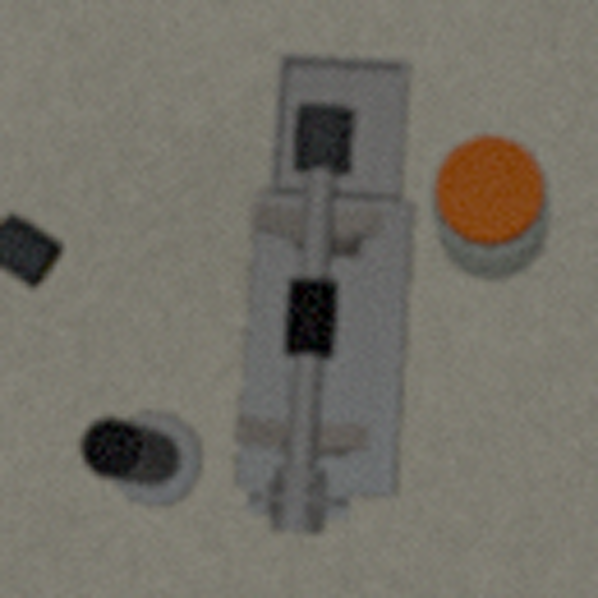

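View pics/crop2.png

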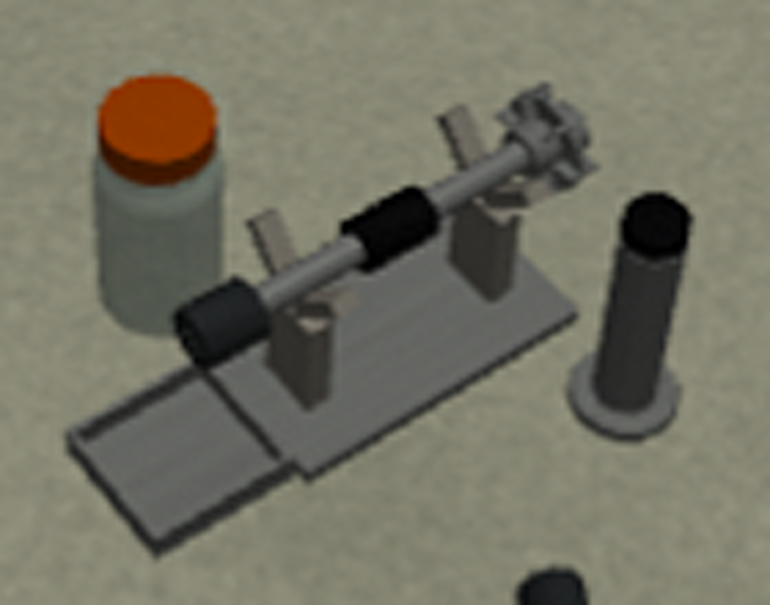

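```bash
cat >> h.py <<'E'
def c2p(p): return (np.array(p)+.5)/4.6-.5+[220,170]
E
python3 - <<'E'
from h import *
from scipy.optimize import least_squares
L=np.array([[40,75,10],[-40,75,10],[-40,-75,10],[40,-75,10],[33,-146,15],[-33,-146,15]])/1e3
px=np.array([c2p(p) for p in[(235,489),(398,495),(413,200),(257,190),(283,57),(411,63)]])
def W(v,P): 
    a=v[2]; R=np.array([[np.cos(a),-np.sin(a),0],[np.sin(a),np.cos(a),0],[0,0,1]]); return P@R.T+[v[0],v[1],0]
f=lambda v:(proj('top',W(v,L))-px).ravel()
r=least_squares(f,[.59,.076,np.pi/2]); v=r.x; print(v,np.degrees(v[2]),r.fun.round(1))
S=np.array([[0,0,.08],[0,.085,.08],[0,-.085,.08],[0,.1,.08],[0,-.1,.08],[0,.018,.092],[0,-.018,.092]])
for c in('top','scene'): print(c,proj(c,W(v,S)).round(1).tolist())
print('top crop',(((proj('top',W(v,S))-[220,170]+.5)*4.6)).round().tolist())
print('scene crop',(((proj('scene',W(v,S))-[285,230]+.5)*5.5)).round().tolist())
for n,p,z in(('coup',(324,138),.08),('coupfar',(324,104),.085),('collfar',(311,279),.09),('collnear',(311,356),.09),('imp',(297,502),.08),('impnear',(297,531),.08)):
    w=atz('top',c2p(p),z); a=v[2]; d=w[:2]-v[:2]; print(n,w.round(4),'stand',(np.array([[np.cos(a),np.sin(a)],[-np.sin(a),np.cos(a)]])@d).round(4))
for n,q in(('col',(130,449)),):print(atz('top',c2p((112,447)),.12),atz('top',c2p((160,458)),.0))
E
```

```text
[0.58753621 0.07792647 1.49827555] 85.84486561391819 [ 0.3 -0.  -0.4  0.8  0.6  0.2  0.2  0.4 -0.5 -0.9 -0.1 -0.6]
top [[287.5, 241.2], [284.8, 280.7], [290.3, 202.3], [284.3, 287.7], [290.8, 195.5], [286.4, 249.0], [287.6, 232.2]]
scene [[356.7, 270.0], [385.1, 253.9], [326.4, 287.1], [389.9, 251.1], [320.9, 290.2], [363.2, 263.0], [350.7, 270.1]]
top crop [[313.0, 330.0], [300.0, 511.0], [326.0, 151.0], [298.0, 544.0], [328.0, 120.0], [308.0, 366.0], [313.0, 288.0]]
scene crop [[397.0, 223.0], [553.0, 134.0], [231.0, 317.0], [580.0, 119.0], [200.0, 334.0], [433.0, 184.0], [364.0, 223.0]]
coup [0.6783 0.0723 0.08  ] stand [ 0.001  -0.0909]
coupfar [0.6936 0.0718 0.085 ] stand [ 0.0016 -0.1062]
collfar [0.6099 0.0776 0.09  ] stand [ 0.0013 -0.0224]
collnear [0.574  0.0777 0.09  ] stand [-0.0012  0.0135]
imp [0.5069 0.0854 0.08  ] stand [0.0016 0.0809]
impnear [0.4935 0.0855 0.08  ] stand [0.0007 0.0943]
[0.53126759 0.16438762 0.12      ] [0.53185719 0.16331735 0.        ]
```

The stand fits to better than 1 px: centre (0.5875, 0.078), shaft line at 85.8°+90°. The collar is at about (0.592, 0.0775). I'll move above it.

Call:
{"api": "play_rows", "payload": {"moves": [{"claw":6,"delta_pos":[-54.5,-33.2,2],"twist":-12.3},{"claw":6,"delta_pos":[-54.5,-33.2,2],"twist":-12.3},{"claw":6,"delta_pos":[-54.5,-33.2,2],"twist":-12.3},{"claw":6,"delta_pos":[-54.5,-33.2,2],"twist":-12.3},{"claw":6,"delta_pos":[-54.5,-33.2,2],"twist":-12.3},{"claw":6,"delta_pos":[-54.5,-33.2,2],"twist":-12.3},{"claw":6,"delta_pos":[-54.5,-33.2,2],"twist":-12.3},{"claw":6,"delta_pos":[-54.5,-33.2,2],"twist":-12.3},{"claw":6,"delta_pos":[-54.5,-33.2,2],"twist":-12.3},{"claw":6,"delta_pos":[-54.5,-33.2,2],"twist":-12.3},{"claw":6,"delta_pos":[-54.5,-33.2,2],"twist":-12.3},{"claw":6,"delta_pos":[-54.5,-33.2,2],"twist":-12.3}], "force": 100}}

```text
clock: 2.4
tcp_pos: [0.5918, 0.077, 0.2107]
orientation: [-0.001, 0.038, 0.999, 0.0]
wrist_force: [-0.3, -0.2, -1.6]
finger_gap: 0.0601
```

Call:
{"api": "play_rows", "payload": {"moves": [{"claw":6,"delta_pos":[0,0,4],"twist":0},{"claw":6,"delta_pos":[0,0,8],"twist":0},{"claw":6,"delta_pos":[0,0,10],"twist":0},{"claw":6,"delta_pos":[0,0,10],"twist":0}]}}

```text
clock: 2.9
tcp_pos: [0.5889, 0.0797, 0.1099]
orientation: [-0.002, 0.036, 0.999, 0.0]
wrist_force: [0.2, -1.0, 1.4]
finger_gap: 0.0598
```

Run:
```python
from h import *
im=snap('scene','s1.png')[220:350,270:440]; cv2.imwrite('pics/s1c.png',cv2.resize(im[:,:,::-1],None,fx=4.5,fy=4.5,interpolation=cv2.INTER_CUBIC))
```

```text
(no output)
```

View pics/s1c.png

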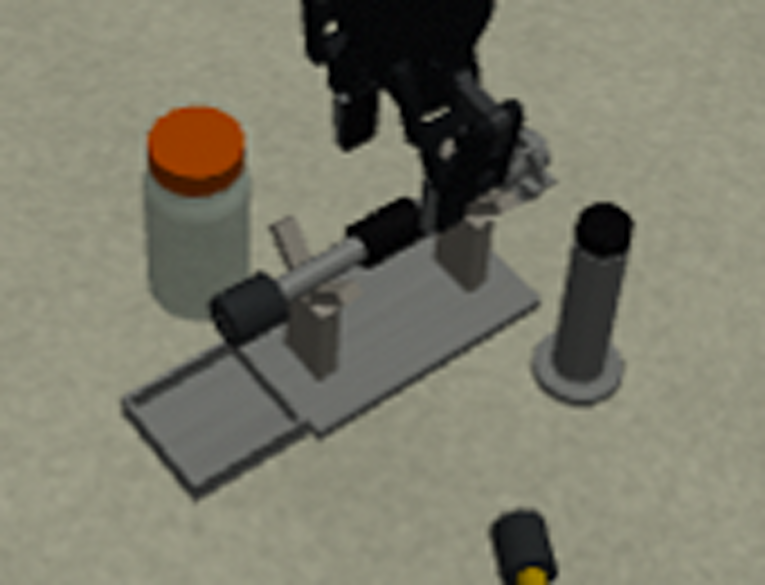

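The fingers straddle the collar (crop ~(385,235)), clear of the column and bottle. The pose drifted by about 3 mm, so I'll read the state again.

Run:
```python
from h import *
s=get_state(); print(s['tcp_pos'],s['orientation'],s['qvel'].round(3),s['joint_pos'])
from scipy.spatial.transform import Rotation as R
q=s['orientation']; M=R.from_quat([*q[1:],q[0]]).as_matrix(); print(M.round(4))
print('needed to collar cm',(100*M.T@(np.array([.592,.0775,.060])-s['tcp_pos'])).round(2))
for n in((.5918,.077,.2107),s['tcp_pos']):print(proj('scene',n))
```

```text
[0.59025925 0.07941252 0.11146916] [-6.96894178e-04  3.59308179e-02  9.99354023e-01  1.67912881e-04] [-0.009 -0.014  0.039  0.005 -0.002 -0.003] [-1.19070072e-03  4.12928843e-01 -1.08976302e-01  1.05027246e+00
  3.84044373e-04  7.06861599e-02]
[[-9.974e-01  7.180e-02 -1.400e-03]
 [ 7.180e-02  9.974e-01  4.000e-04]
 [ 1.400e-03  3.000e-04 -1.000e+00]]
needed to collar cm [-0.19 -0.18  5.15]
[[358.24359083 229.90110285]]
[[357.02954647 261.808846  ]]
```

Call:
{"api": "play_rows", "payload": {"moves": [{"claw":6,"delta_pos":[-0.1,-0.1,2.5],"twist":0},{"claw":6,"delta_pos":[-0.1,-0.1,4.5],"twist":0},{"claw":6,"delta_pos":[-0.1,-0.1,5.1],"twist":0},{"claw":6,"delta_pos":[-0.1,-0.1,5.1],"twist":0},{"claw":6,"delta_pos":[-0.1,-0.1,5.1],"twist":0},{"claw":6,"delta_pos":[-0.1,-0.1,5.1],"twist":0}]}}

```text
clock: 3.7
tcp_pos: [0.5932, 0.0767, 0.0613]
orientation: [0.001, 0.037, 0.999, 0.0]
wrist_force: [-0.0, -0.6, -0.5]
finger_gap: 0.0599
```

Call:
{"api": "play_rows", "payload": {"moves": [{"claw":4,"delta_pos":[0,0,0],"twist":0},{"claw":3,"delta_pos":[0,0,0],"twist":0},{"claw":2.4,"delta_pos":[0,0,0],"twist":0},{"claw":1.5,"delta_pos":[0,0,0],"twist":0},{"claw":1.5,"delta_pos":[0,0,0],"twist":0},{"claw":1.5,"delta_pos":[0,0,0],"twist":0},{"claw":1.5,"delta_pos":[0,0,0],"twist":0}], "force": 100}}

```text
clock: 4.58
tcp_pos: [0.5929, 0.079, 0.061]
orientation: [0.0, 0.036, 0.999, 0.002]
wrist_force: [-0.3, 7.8, 2.3]
finger_gap: 0.0214
```

Call:
{"api": "play_rows", "payload": {"moves": [{"claw":1.5,"delta_pos":[0,0,-0.5],"twist":0},{"claw":1.5,"delta_pos":[0,0,-1.5],"twist":0},{"claw":1.5,"delta_pos":[0,0,-3],"twist":0},{"claw":1.5,"delta_pos":[0,0,-4],"twist":0},{"claw":1.5,"delta_pos":[0,0,-4],"twist":0}]}}

```text
clock: 5.2
tcp_pos: [0.5937, 0.0765, 0.1018]
orientation: [0.001, 0.037, 0.999, 0.0]
wrist_force: [-0.3, -0.4, -3.1]
finger_gap: 0.0216
```

Run:
```python
from h import *
im=snap('scene','s2.png')[200:350,270:440]; cv2.imwrite('pics/s2c.png',cv2.resize(im[:,:,::-1],None,fx=4,fy=4,interpolation=cv2.INTER_CUBIC))
s=get_state(); print(s['finger_gap'],s['wrist_force'],s['ft_torque'],s['joint_pos'],s['tcp_pos'])
```

```text
0.021574410304682726 [ 0.20684156  0.52216859 -3.11133886] [ 0.01582323 -0.01208365 -0.03539673] [-5.74915330e-03  4.22925197e-01 -1.20922142e-01  1.02550503e+00
  1.61129024e-05  6.85489268e-02] [0.59308247 0.0765964  0.10100643]
```

View pics/s2c.png

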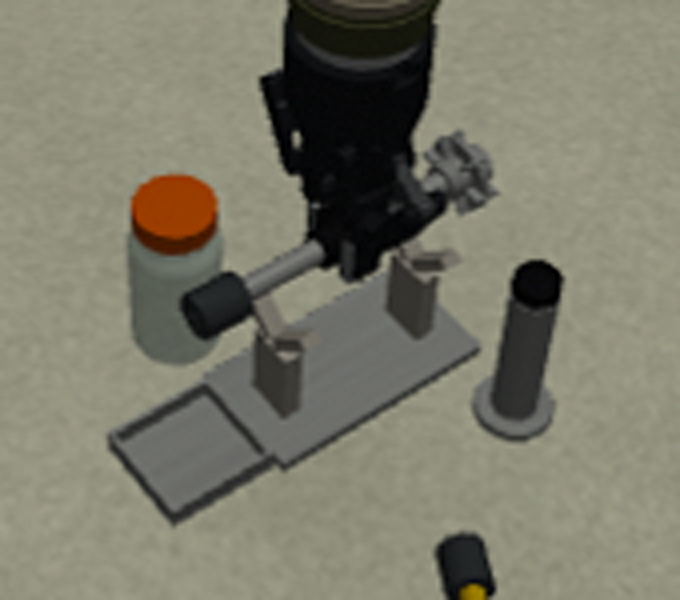

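The shaft is held and clear of both saddles, with the coupling at crop (217,303) and the impeller at (460,172). I'll lift it well above the column.

Call:
{"api": "play_rows", "payload": {"moves": [{"claw":1.5,"delta_pos":[0,0,-3],"twist":0},{"claw":1.5,"delta_pos":[0,0,-7],"twist":0},{"claw":1.5,"delta_pos":[0,0,-10],"twist":0},{"claw":1.5,"delta_pos":[0,0,-11],"twist":0},{"claw":1.5,"delta_pos":[0,0,-11],"twist":0}]}}

```text
clock: 5.88
tcp_pos: [0.5926, 0.0767, 0.21]
orientation: [0.0, 0.037, 0.999, 0.0]
wrist_force: [0.6, -0.3, -3.9]
finger_gap: 0.0214
```

Call:
{"api": "play_rows", "payload": {"moves": [{"claw":1.5,"delta_pos":[0,0,0],"twist":-6},{"claw":1.5,"delta_pos":[0,0,0],"twist":-14},{"claw":1.5,"delta_pos":[0,0,0],"twist":-23},{"claw":1.5,"delta_pos":[0,0,0],"twist":-32},{"claw":1.5,"delta_pos":[0,0,0],"twist":-41},{"claw":1.5,"delta_pos":[0,0,0],"twist":-50},{"claw":1.5,"delta_pos":[0,0,0],"twist":-59},{"claw":1.5,"delta_pos":[0,0,0],"twist":-68},{"claw":1.5,"delta_pos":[0,0,0],"twist":-77},{"claw":1.5,"delta_pos":[0,0,0],"twist":-84},{"claw":1.5,"delta_pos":[0,0,0],"twist":-89},{"claw":1.5,"delta_pos":[0,0,0],"twist":-90}]}}

```text
clock: 7.38
tcp_pos: [0.5915, 0.0767, 0.2081]
orientation: [-0.001, -0.68, 0.733, 0.001]
wrist_force: [-0.2, -0.3, -3.0]
finger_gap: 0.0213
```

Call:
{"api": "play_rows", "payload": {"moves": [{"claw":1.5,"delta_pos":[0,0,0],"twist":-6},{"claw":1.5,"delta_pos":[0,0,0],"twist":-14},{"claw":1.5,"delta_pos":[0,0,0],"twist":-23},{"claw":1.5,"delta_pos":[0,0,0],"twist":-32},{"claw":1.5,"delta_pos":[0,0,0],"twist":-41},{"claw":1.5,"delta_pos":[0,0,0],"twist":-50},{"claw":1.5,"delta_pos":[0,0,0],"twist":-59},{"claw":1.5,"delta_pos":[0,0,0],"twist":-68},{"claw":1.5,"delta_pos":[0,0,0],"twist":-77},{"claw":1.5,"delta_pos":[0,0,0],"twist":-84},{"claw":1.5,"delta_pos":[0,0,0],"twist":-88},{"claw":1.5,"delta_pos":[0,0,0],"twist":-89}]}}

```text
clock: 8.88
tcp_pos: [0.5921, 0.0767, 0.2091]
orientation: [-0.0, 0.999, -0.046, -0.001]
wrist_force: [0.1, -0.1, -4.4]
finger_gap: 0.0216
```

Run:
```python
from h import *
im=snap('scene','s3.png')[170:340,270:440]; cv2.imwrite('pics/s3c.png',cv2.resize(im[:,:,::-1],None,fx=3.5,fy=3.5,interpolation=cv2.INTER_CUBIC))
im=snap('top','t3.png')[160:300,220:360]; cv2.imwrite('pics/t3c.png',cv2.resize(im[:,:,::-1],None,fx=4,fy=4,interpolation=cv2.INTER_CUBIC))
a,b=cv2.imread('pics/s3c.png'),cv2.imread('pics/t3c.png')
h=min(a.shape[0],b.shape[0]); o=np.hstack([a[:560],b[:560]]); print(o.shape)
cv2.imwrite('pics/c3.png',cv2.resize(o,None,fx=.69,fy=.69))
s=get_state(); print(s['finger_gap'],s['wrist_force'],s['joint_pos'],s['tcp_pos'],s['orientation'])
```

```text
(560, 1155, 3)
0.02143881526351202 [ 0.18883146 -0.73597246 -3.59444441] [-5.69433773e-03  3.64030127e-01  6.50558483e-02  1.27301990e+00
  1.01449393e-04 -3.05439197e+00] [0.59223737 0.07665932 0.20954211] [-2.62812106e-05  9.98921326e-01 -4.64308335e-02 -6.00494870e-04]
```

View pics/c3.png

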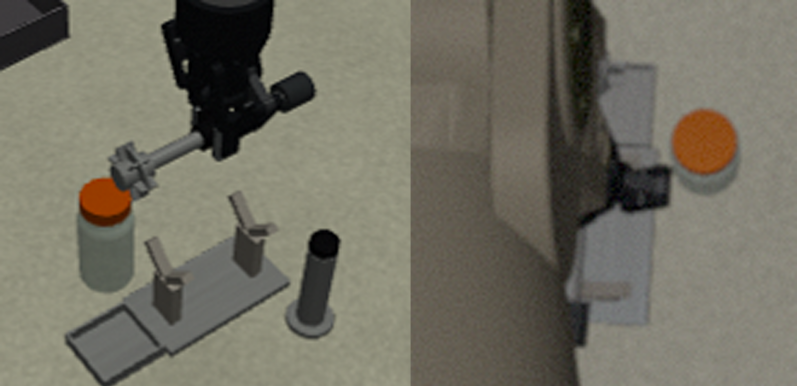

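The shaft is reversed: impeller towards the tray (scene panel (133,168)), coupling at (294,91). I'll check its tilt and its centre along the axis.

Run:
```python
from h import *
from scipy.spatial.transform import Rotation as R
s=get_state(); q=s['orientation']; M=R.from_quat([*q[1:],q[0]]).as_matrix(); t=s['tcp_pos']
ax=-M[:,0]*np.sign(M[0,0])*1; ax=ax  # toward -x = coupling
g=t-.019*M[:,2]
print('axis',ax.round(3))
n=np.cross(ax,[0,0,1])
for nm,uv in(('coup',(391.7,207.7)),('imp',(325.1,239.6))):
    o,d=ray('scene',uv); X=o+d*((g-o)@n)/(d@n); print(nm,'along',round((X-g)@ax,4),'z',X[2].round(4))
print('grasp',g)
a=1.49828; c=np.array([.58754,.07793]); print('move cm to stand centre',(100*M[:,:2].T@np.r_[c-t[:2],0]).round(2),'yaw err deg',np.degrees(np.arctan2(ax[1],ax[0])-(a+np.pi/2)))
```

```text
axis [-0.996  0.093  0.001]
coup along 0.0887 z 0.2274
imp along -0.0825 z 0.2301
grasp [0.59226012 0.07665726 0.22854209]
move cm to stand centre [-0.48 -0.08] yaw err deg -1.1676167595334466
```

Call:
{"api": "play_rows", "payload": {"moves": [{"claw":1.5,"delta_pos":[-0.3,-0.1,1],"twist":-0.8},{"claw":1.5,"delta_pos":[-0.3,-0.1,4],"twist":-0.8},{"claw":1.5,"delta_pos":[-0.3,-0.1,7],"twist":-0.8},{"claw":1.5,"delta_pos":[-0.3,-0.1,10],"twist":-0.8},{"claw":1.5,"delta_pos":[-0.3,-0.1,12],"twist":-0.8},{"claw":1.5,"delta_pos":[-0.3,-0.1,12.5],"twist":-0.8},{"claw":1.5,"delta_pos":[-0.3,-0.1,12.5],"twist":-0.8},{"claw":1.5,"delta_pos":[-0.3,-0.1,12.5],"twist":-0.8}]}}

```text
clock: 9.98
tcp_pos: [0.5905, 0.078, 0.0864]
orientation: [-0.0, 0.999, -0.039, 0.001]
wrist_force: [-0.1, -0.3, -3.4]
finger_gap: 0.0209
```

Run:
```python
from h import *
im=snap('scene','s4.png')[220:350,280:430]; cv2.imwrite('pics/s4c.png',cv2.resize(im[:,:,::-1],None,fx=4.5,fy=4.5,interpolation=cv2.INTER_CUBIC))
s=get_state(); print(s['finger_gap'],s['wrist_force'],s['joint_pos'],s['tcp_pos'],s['orientation'])
```

```text
0.021535356899383504 [ 0.3485392  -0.6438934  -3.84295209] [-3.46577756e-03  4.29869495e-01 -1.48724955e-01  9.90037458e-01
  1.16948187e-04 -3.06746374e+00] [0.59056476 0.07798881 0.08644395] [-9.66657718e-05  9.99246893e-01 -3.87875263e-02  1.07946863e-03]
```

View pics/s4c.png

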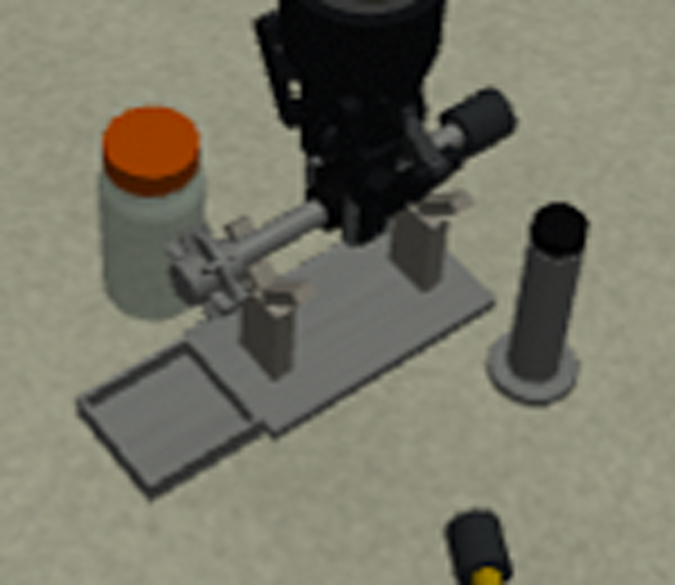

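Run:
```python
from h import *
a=1.49828
def P(y,z): return proj('scene',[.58754-np.sin(a)*y,.07793+np.cos(a)*y,z])[0]
for nm,y in(('imp',-.085),('impend',-.1),('coup',.085),('coupend',.1),('origin',0)): print(nm,((P(y,.1055)-[280,220]+.5)*4.5).round(),((P(y+.01,.1055)-P(y,.1055))*4.5).round(1))
```

```text
imp [211. 271.] [16.8 -9.4]
impend [186. 286.] [17.  -9.5]
coup [480. 121.] [14.7 -8.2]
coupend [502. 109.] [14.5 -8.1]
origin [350. 194.] [15.7 -8.8]
```

The predicted end points match the picture to within about 3 mm. I'll lower it slowly.

Call:
{"api": "play_rows", "payload": {"moves": [{"claw":1.5,"delta_pos":[0,0,0.6],"twist":0},{"claw":1.5,"delta_pos":[0,0,1.2],"twist":0},{"claw":1.5,"delta_pos":[0,0,1.7],"twist":0},{"claw":1.5,"delta_pos":[0,0,2.0],"twist":0},{"claw":1.5,"delta_pos":[0,0,2.2],"twist":0},{"claw":1.5,"delta_pos":[0,0,2.3],"twist":0},{"claw":1.5,"delta_pos":[0,0,2.3],"twist":0}]}}

```text
clock: 10.9
tcp_pos: [0.5897, 0.0781, 0.0624]
orientation: [-0.0, 0.999, -0.039, 0.0]
wrist_force: [0.2, 0.8, -2.9]
finger_gap: 0.0219
```

Call:
{"api": "play_rows", "payload": {"moves": [{"claw":1.5,"delta_pos":[0,0,0.1],"twist":0},{"claw":1.5,"delta_pos":[0,0,0.2],"twist":0},{"claw":1.5,"delta_pos":[0,0,0.2],"twist":0}]}}

```text
clock: 11.28
tcp_pos: [0.5903, 0.0786, 0.0616]
orientation: [-0.001, 0.999, -0.039, 0.001]
wrist_force: [-1.2, 2.1, 4.3]
finger_gap: 0.021
```

Upward contact force shows the shaft is seated. I'll release gently.

Call:
{"api": "play_rows", "payload": {"moves": [{"claw":2.1,"delta_pos":[0,0,0],"twist":0},{"claw":2.3,"delta_pos":[0,0,0],"twist":0},{"claw":2.6,"delta_pos":[0,0,0],"twist":0},{"claw":3,"delta_pos":[0,0,0],"twist":0},{"claw":4,"delta_pos":[0,0,0],"twist":0},{"claw":5,"delta_pos":[0,0,0],"twist":0},{"claw":6,"delta_pos":[0,0,0],"twist":0},{"claw":6,"delta_pos":[0,0,0],"twist":0},{"claw":6,"delta_pos":[0,0,0],"twist":0}], "force": 20}}

```text
clock: 12.4
tcp_pos: [0.5897, 0.078, 0.0603]
orientation: [-0.0, 0.999, -0.039, -0.0]
wrist_force: [0.3, 0.6, 0.2]
finger_gap: 0.0604
```

Call:
{"api": "play_rows", "payload": {"moves": [{"claw":6,"delta_pos":[0,0,-1.5],"twist":0},{"claw":6,"delta_pos":[0,0,-4],"twist":0},{"claw":6,"delta_pos":[0,0,-8],"twist":0},{"claw":6,"delta_pos":[0,0,-12],"twist":0},{"claw":6,"delta_pos":[0,0,-16],"twist":0},{"claw":6,"delta_pos":[0,0,-18],"twist":0},{"claw":6,"delta_pos":[0,0,-18],"twist":0}]}}

```text
clock: 13.28
tcp_pos: [0.5909, 0.078, 0.2433]
orientation: [-0.0, 0.999, -0.039, 0.003]
wrist_force: [-0.1, 0.1, -0.6]
finger_gap: 0.0604
```

Run:
```python
from h import *
im=snap('scene','s5.png')[220:350,280:430]; cv2.imwrite('pics/s5c.png',cv2.resize(im[:,:,::-1],None,fx=4.5,fy=4.5,interpolation=cv2.INTER_CUBIC))
a=1.49828
def P(y,z): return proj('scene',[.58754-np.sin(a)*y,.07793+np.cos(a)*y,z])[0]
for nm,y in(('imp',-.085),('impend',-.1),('coup',.085),('coupend',.1),('collar',0)): print(nm,((P(y,.08)-[280,220]+.5)*4.5).round())
s=get_state(); print(s['clock'],s['finger_gap'],s['wrist_force'],s['tcp_pos'])
```

```text
imp [211. 304.]
impend [186. 318.]
coup [475. 155.]
coupend [497. 142.]
collar [348. 227.]
13.325 0.06001124813891903 [-0.33059386 -0.49106007 -0.08746279] [0.59013975 0.07796458 0.2414481 ]
```

View pics/s5c.png

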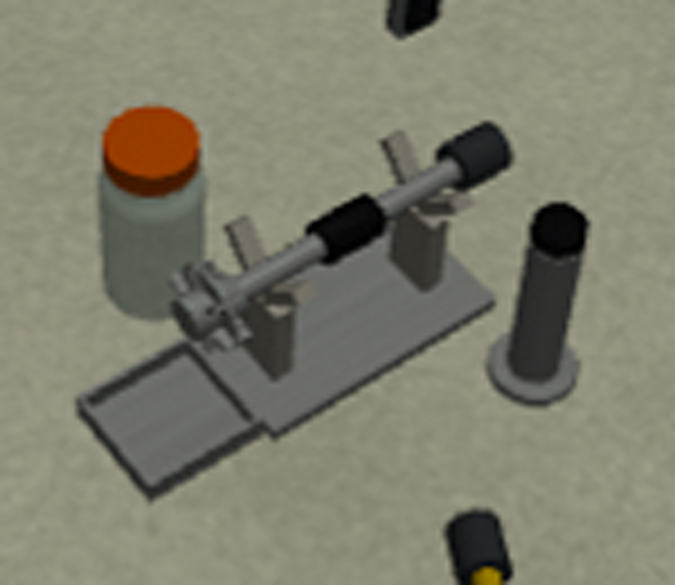

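The shaft lies level in both saddles. The impeller is at (208,303) against a predicted (211,304), the coupling at (475,155) against (475,155), and the collar at (347,229) against (348,227). The bottle and column look unmoved.

```bash
python3 -c "
from workcell import env; print(env.hand_in())"
```

```text
the job is handed in; nothing more can be done
None
```

I turned the shaft end for end and laid it back in both V-saddles, impeller over the drip tray and coupling at the other end. I then handed the job in at about 13.3 s; the hand-in reports no verdict.

I gripped the shaft by its black collar and lifted it so its axis was about 0.23 m up, above the column and bottles. After a turn of about 180° I lowered it until the wrist felt contact (about 4 N) before opening the fingers.

**Last checks:**
- **Shaft position:** in the last scene picture, impeller, coupling and collar are within 3 pixels of their predicted places in a 4.5-times enlarged crop. That is about 2 mm, against the 20 mm allowed.
- **Clearance:** the gripper is open and about 0.16 m above the shaft, with wrist force near zero.
- **Neighbours:** the orange-capped bottle and the column look unmoved. The amber bottle and the caddy were outside the last crop, so I did not check them again.

**Disagreements:**
- **Finger opening:** it read 21–22 mm on the 24 mm collar, but the grip did not slip.
- **Tool position:** readings scattered by 1–3 mm.

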